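Butt the board module home and close the test fixture

ROBOT

A 6-joint arm with a two-finger parallel gripper is mounted at the origin on the work surface. World frame = base frame: x ahead of the robot, y to its left, z up, the work surface at z = 0. Lengths are in m, angles in rad, forces in N, time in s.
With the tool pointing down it reaches from about 0.3 to 0.875 m from the base axis. Payload 4.2 kg.
Tool frame: the origin (TCP) lies between the finger pads; the fingertips stand r.tips_ahead ahead of it and the grasp point (between the pads) lies 8 mm behind it (r.tips_ahead is the distance from the TCP to the fingertips, in m); z points along the fingers, y is the line along which they close (so a half turn about z gives the same grasp; the last joint's range is limited). The gripper opens to 85 mm and grips with 20 to 120 N. Pads are 22 mm wide; open, the fingers measure 114 mm over their backs; the gripper's body (76 mm by 85 mm) begins 54 mm behind the grasp point. The pads swing forward as they close: fully open they stand 13 mm farther back than shut.
Start: joints at [1.185, 0.32, 1.565, -0, 1.257, -0.02], TCP at [0.206, 0.537, 0.242] pointing down, gripper open.
Joint ranges: [-3.11, 3.11], [-0.84, 2.01], [0.21, 2.61], [-1.34, 4.49], [0.05, 2.63], [-2.56, 2.56]. Speed limits (rad/s): [2.57, 2.57, 3.14, 3.14, 3.14, 3.14].

INTERFACE

Orientations are given as [roll, pitch, yaw] about the fixed x, y, z axes, in that order (R = Rz(yaw) Ry(pitch) Rx(roll)).
In Python, from rig import r gives the robot as it stands. The module is installed in compiled form; this text tells all that it offers.
- The arm moves only by the tool send_rows, never from a script. Its argument "commands" is a list that holds one entry, the list of rows, each a list of 6 numbers: the shift along the world's x, y, z in units of 0.03 m (1.0 is 0.03 m), then the turn, a rotation vector about the world's x, y, z in units of 90 degrees (1.0 is 90 degrees). A call has 1 to 5 rows; each row shifts and turns the commanded pose from where the row before left it; what a row does not reach is not made up. A row lasts 1/10 s, in which the tool goes at most 50 mm and 8.59 degrees, less where a joint would pass 70% of its speed; a pose out of reach is approached as far as the arm can. A call with a number of a shift or a turn outside -1 to 1 is refused whole. A call with a gripper value outside its range is refused whole. "jaw" is the opening, from 0 (shut) to 1 (fully open), set as the call begins (left out, the last holds). The fingers move at their own pace and stop on an object; "squeeze" is the grip in N (left out, the last holds). Time passes only in rows, so rows that do not move let the fingers close. It gives the time, the measured TCP pose, the force, the opening and the grip force at its end, in the units of the state.
- r.state(): the state, without advancing time (a new reading comes with each control period).
- r.camera(name): name is "side" or "top" or "wrist"; returns a dict with "color" (480x640x3 uint8, red, green, blue), "range_z" (480x640 float32, m along the optical axis (not along the pixel's ray), 0 where there is no reading), "fx", "fy", "cx", "cy" (pixels), "dist" ([k1, k2, p1, p2, k3] as OpenCV has them; the pictures are not rectified), "rvec" (rotation vector, rad) and "tvec" (3), from world to camera coordinates, as OpenCV has them; the wrist camera has in their place "hand_eye" (4x4, takes a point from camera to tool coordinates, whose origin is the TCP and whose axes are the flange's). Camera axes: x right, y down, z forward; pixel columns grow to the right and rows downward; lengths in m; the calibration is good to about 2 mm. A picture is of the moment at which its call begins: read the wrist's pose just before it.
- r.hand_in(): hands the job in; it is judged then, once.
The state is a dict: "time_s": time; "qpos": joint angles; "qvel": joint speeds; "joint_efforts": joint torques, N m; "tool_pos": TCP position; "tool_rot": TCP orientation; "ft_force": force on the tool from outside, world axes, zero at the start; "ft_torque": the same for the moment, N m; "width": finger opening in m; "gripper_force": force on a finger pad.
Only numpy, scipy, OpenCV 4.12 (cv2) and the standard library are available. Lean on these libraries where they do the work, as an engineer would, in place of code of your own. Each camera call takes 0.05 s, during which the arm holds its last target. There are 200 camera calls.

TASK

The test fixture has been loaded, but the front board module does not yet touch the one fixed behind it. Slide the front module back along its channel until it butts flush against its neighbour, leaving no gap; then swing the fixture's hinged frame lid fully down and leave it shut. Do not disturb the other things on the bench.

Things in the scene. Friction and masses are not known exactly. Their poses are not given: they have to be found in the camera images.
- fixture: Board test fixture, fixed to the bench: grey base 270 x 130 x 25 mm. Origin: centre of its underside; x from the open front to the hinge at the back, y left, z up. Channel floor = base top, z 25 mm. Aluminium side walls: inner faces y = +-44 mm, 12 mm thick, tops z 56 mm, from x -70 to +120 mm; ahead of x -70 the floor is bare.
- module: Loose front module, 65 x 84 mm (x, y), about 0.2 kg: 10 mm aluminium plate, 3 mm black circuit board, and along its near (-x) edge a cream terminal block 12 x 60 mm, top 27 mm above the underside; near face flat and upright. Origin: centre of underside, x towards the hinge. Lies in the channel, 2 mm play each side. Home (touching the neighbour) with origin at x = -12.5 mm in the fixture frame.
- neighbour: An identical module fixed in the channel behind the loose one, its origin (centre of underside) at (52.5, 0, 25) mm in the fixture frame; its near edge is at x = +20 mm.
- lid (a joint): Lid angle (rad): 0 = shut, flat over the channel; grows as it opens, stop at 0.87. Open aluminium frame 112 mm wide, 12 mm thick, 195 mm long from the hinge, plus a black tab 50 mm wide out to 220 mm. Starts partly open, leaning over the modules; a stiff hinge keeps it where it is left. Shut: underside z 58, top z 70 mm in the fixture frame.
- lid_hinge (a point): Hinge line of the lid, at the frame's underside: (110, 0, 58) mm in the fixture frame; the hinge line runs along the fixture's y. Axes are the lid's: x lies in the lid's plane from tab to hinge, z is its outward (upper) normal.
- lid_tab (a point): Centre of the tab's upper (outer) face, 206 mm from the hinge along the lid, 12 mm above the lid's underside. Axes as for the hinge point.
- screwdriver: Bystander: screwdriver 170 mm long, lying beside the fixture on its left.
- screw_cup: Bystander: white open cup, 60 mm across, 55 mm high, right of the fixture; origin at the underside.
- spacer: Bystander: cardboard block 90 x 35 x 28 mm, right of the fixture; origin at the underside.
- board_stack: Bystander: stack of black circuit boards 130 x 100 x 60 mm; origin at the underside.
- bottle: Bystander: clear bottle, 64 mm across, 200 mm high; origin at the underside.
- reel: Bystander: white component reel, 90 mm across, 20 mm high, lying flat; origin at the underside.
- loose_board: Bystander: small green board 100 x 65 mm on a white foam pad; origin at the underside.
Things that resemble listed ones, but are neither listed nor needed, are in the scene too. There is more than one size of the module; the one meant has the size given above.

How it is judged:
By the outcome, as a careful person would: the job done as asked, in the order asked, and still so for the second after the job is handed in, with the robot touching nothing.
It also fails if it takes over 48 s, if anything falls off the work surface, if the arm or the gripper's body presses on something with over 40 N, if the wrist force passes 120 N, or if a joint passes its speed limit or range.

## Working session

There is one attempt and no reset: what is moved stays moved. The work goes in short steps, Python scripts to look and compute and a tool call to move; the robot and the scene stay as the last step left them, time stands still between calls to the robot, and variables do not carry over. Pictures are saved under pics/ and viewed, at most 10 in all, crops included, and the job is handed in when it is done.

Besides the shell and the picture viewer there is one more tool, called after "Request:" as a command line: name --argument value ..., lists and objects as JSON in quotes. send_rows: Moves the arm, as the interface text tells. Shifts and turns lie within -1 to 1; 1 stands for 0.03 m of shift or 90 degrees of turn. Its arguments: {"type":"object","properties":{"commands":{"type":"array"},"jaw":{"type":"number"},"squeeze":{"type":"number"}},"required":["commands"]}

```bash
mkdir -p pics; cat > h.py <<'E'
import numpy as np, cv2, pickle
from rig import r
def grab(n):
    s=r.state(); c=r.camera(n); c['s']=s
    pickle.dump(c,open(f'{n}.pkl','wb')); return c
def load(n): return pickle.load(open(f'{n}.pkl','rb'))
def pose(c):
    R=cv2.Rodrigues(np.array(c['rvec'],float))[0]; return R,np.array(c['tvec'],float).ravel()
def K(c): return np.array([[c['fx'],0,c['cx']],[0,c['fy'],c['cy']],[0,0,1.]])
def rays(c,uv):
    p=cv2.undistortPoints(np.array(uv,float).reshape(-1,1,2),K(c),np.array(c['dist'],float)).reshape(-1,2)
    return np.c_[p,np.ones(len(p))]
def onplane(c,uv,z):
    R,t=pose(c); o=-R.T@t; d=rays(c,uv)@R; return o+d*((z-o[2])/d[:,2])[:,None]
def depthpts(c,uv):
    R,t=pose(c); u=np.array(uv).astype(int); zz=c['range_z'][u[:,1],u[:,0]]
    return (rays(c,uv)*zz[:,None]-t)@R
def proj(c,P):
    return cv2.projectPoints(np.array(P,float).reshape(-1,1,3),np.array(c['rvec'],float),np.array(c['tvec'],float),K(c),np.array(c['dist'],float))[0].reshape(-1,2)
E
python3 - <<'E'
from h import *
for n in ('top','side'):
    c=grab(n); cv2.imwrite(f'pics/{n}0.png',c['color'][...,::-1]); R,t=pose(c); print(n,-R.T@t,R[2],c['fx'])
print(r.tips_ahead, r.state()['tool_rot'])
E
```

```text
top [0.49632295 0.00941763 1.61771022] [ 0.05230189 -0.01730946 -0.99848129] 565.4716251904914
side [0.17694209 0.92798912 1.34937867] [ 0.25515346 -0.57825988 -0.77492724] 589.5049744149843
0.011 [-3.13998384e+00 -2.98596453e-05  2.77583823e+00]
```

View pics/top0.png

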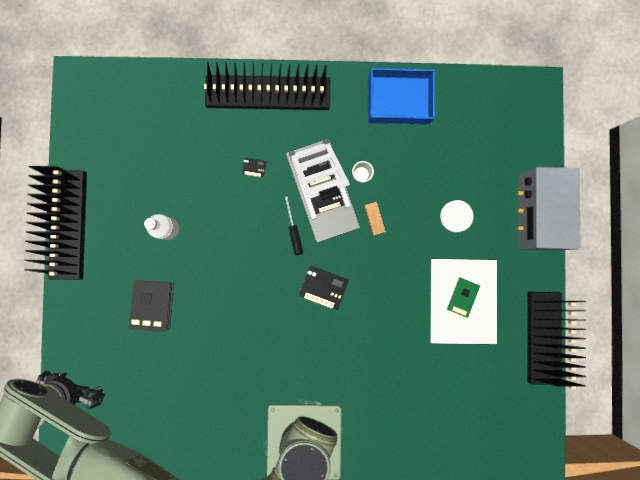

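View pics/side0.png

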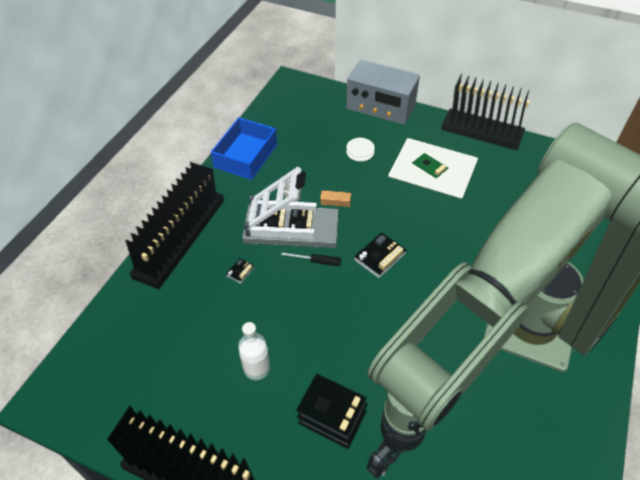

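Top view: the fixture runs from (338,238) (open front) to (305,145) (hinge). Its loose module, with a cream block, is at about (328,200), and the fixed neighbour is at about (319,175). Lookalikes are the bare module at (325,287), the small module at (254,167) and the stack at (152,305). The one I want is inside the channel. Next is a close crop.

```bash
python3 - <<'E'
from h import *
c=load('top'); a=c['color'][125:255,270:400]; 
d=load('side'); b=d['color'][155:285,225:355]
f=lambda x: cv2.resize(x,(400,400),interpolation=cv2.INTER_CUBIC)
cv2.imwrite('pics/crop0.png',np.hstack([f(a),f(b)])[...,::-1])
# base corners guess
uv=[[318,242],[359,229],[287,153],[326,141]]
P=onplane(c,uv,0.025); print(P.round(4))
E
```

```text
[[ 0.5619 -0.0295  0.025 ]
 [ 0.6007 -0.1448  0.025 ]
 [ 0.8135  0.0627  0.025 ]
 [ 0.8503 -0.0477  0.025 ]]
```

View pics/crop0.png

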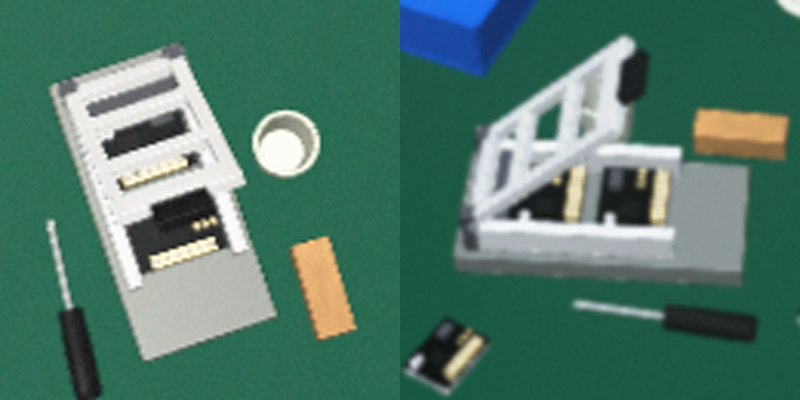

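The crop confirms the choice: the loose module's cream block is at about (330,207) in the top view. The lid tab leans over it at about (329,193). The fixture origin is near (0.707,-0.040) with a yaw of about 20.6°. I'll move to a standoff in front with the fingers shut.

Request:
send_rows --commands '[[[0.47,-0.98,0.2,0,0,-0.07],[0.47,-0.98,0.2,0,0,-0.07],[0.47,-0.98,0.2,0,0,-0.07],[0.47,-0.98,0.2,0,0,-0.07],[0.47,-0.98,0.2,0,0,-0.07]]]' --jaw 0

```text
time_s: 0.6
tool_pos: [0.2764, 0.3886, 0.2722]
tool_rot: [-3.141, 0.0, 2.222]
ft_force: [0.6, -1.1, 0.9]
width: 0.0123
gripper_force: 0.0
```

Request:
send_rows --commands '[[[0.47,-0.98,0,0,0,-0.07],[0.47,-0.98,0,0,0,-0.07],[0.47,-0.98,0,0,0,-0.07],[0.47,-0.98,0,0,0,-0.07],[0.47,-0.98,0,0,0,-0.07]]]'

```text
time_s: 1.1
tool_pos: [0.3468, 0.2416, 0.2721]
tool_rot: [-3.141, 0.0, 1.672]
ft_force: [0.4, 0.6, -0.3]
width: -0.0002
gripper_force: 0.0
```

Request:
send_rows --commands '[[[0.47,-0.98,0,0,0,-0.07],[0.47,-0.98,0,0,0,-0.07],[0.47,-0.98,0,0,0,-0.07],[0.47,-0.98,0,0,0,-0.07],[0.47,-0.98,0,0,0,-0.07]]]'

```text
time_s: 1.6
tool_pos: [0.4173, 0.0946, 0.2721]
tool_rot: [-3.141, 0.0, 1.122]
ft_force: [-0.6, 0.2, 0.0]
width: -0.0
gripper_force: 0.0
```

Request:
send_rows --commands '[[[0.47,-0.98,0,0,0,-0.07],[0.47,-0.98,0,0,0,-0.07],[0.47,-0.98,0,0,0,-0.07],[0.47,-0.98,0,0,0,-0.07],[0.47,-0.98,0,0,0,-0.07]]]'

```text
time_s: 2.1
tool_pos: [0.4878, -0.0523, 0.272]
tool_rot: [-3.141, 0.0, 0.572]
ft_force: [1.7, 0.0, 0.0]
width: -0.0001
gripper_force: 0.0
```

Request:
send_rows --commands '[[[0.47,-0.98,0,0,0,-0.07],[0.47,-0.98,0,0,0,-0.07],[0,0,0,0.026,-0.07,0],[0,0,0,0.026,-0.07,0],[0,0,0,0.026,-0.07,0]]]'

```text
time_s: 2.6
tool_pos: [0.5161, -0.1101, 0.2721]
tool_rot: [3.141, -0.356, 0.356]
ft_force: [0.9, 0.1, -0.7]
width: 0.0003
gripper_force: 0.0
```

Request:
send_rows --commands '[[[0,0,0,0.026,-0.07,0],[0,0,0,0.026,-0.07,0],[0,0,0,0.026,-0.07,0],[0,0,0,0,0,0]]]'

```text
time_s: 3.0
tool_pos: [0.5129, -0.1095, 0.2696]
tool_rot: [-3.135, -0.697, 0.35]
ft_force: [-1.1, -0.0, -0.2]
width: -0.0003
gripper_force: 0.0
```

```bash
python3 - <<'E'
from h import *
c=grab('wrist'); grab('top'); grab('side')
cv2.imwrite('pics/w1.png',c['color'][...,::-1]); print(c['hand_eye'].round(3) if hasattr(c['hand_eye'],'round') else c['hand_eye'], c['s']['tool_pos'],c['s']['tool_rot'])
E
```

```text
[[-0.    -0.963 -0.268  0.068]
 [ 1.    -0.     0.     0.001]
 [-0.    -0.268  0.963 -0.132]
 [ 0.     0.     0.     1.   ]] [ 0.51291553 -0.10952888  0.2696382 ] [-3.13534565 -0.69662821  0.34973885]
```

View pics/w1.png

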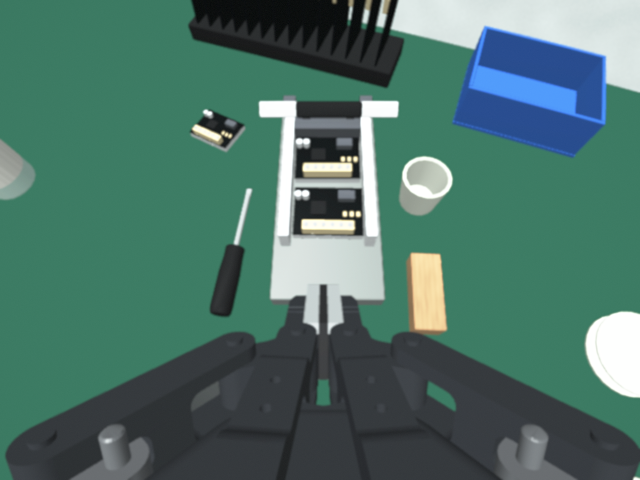

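Wrist view: the base front corners are at (271,299) and (384,299). The loose block spans (301–356, 220–235), with its lower near edge at row ~235. The neighbour's block is at (328,169), and there is a visible gap at row ~183. The black tab is at (329,109).

```bash
cat >> h.py <<'E'
from scipy.spatial.transform import Rotation as Ro
def wristpose(c):
    T=np.eye(4); T[:3,:3]=Ro.from_euler('xyz',c['s']['tool_rot']).as_matrix(); T[:3,3]=c['s']['tool_pos']
    E=np.linalg.inv(T@np.array(c['hand_eye'])); c['rvec']=cv2.Rodrigues(E[:3,:3])[0].ravel(); c['tvec']=E[:3,3]; return c
def fixmap(o,yaw):
    R=np.array([[np.cos(yaw),np.sin(yaw),0],[-np.sin(yaw),np.cos(yaw),0],[0,0,1]]); return lambda P:(np.asarray(P)-o)@R.T
E
python3 - <<'E'
from h import *
w=wristpose(load('wrist')); t=load('top'); img=w['color'].astype(int)
# base front edge and sides on z=.025 from row/col gradients
g=img.sum(2); mask=((img.max(2)-img.min(2))<25)&(img.min(2)>100)
L=[];R_=[];F=[]
for v in range(250,292,3):
    xs=np.where(mask[v,240:410])[0]+240; L.append([xs.min()-.5,v]); R_.append([xs.max()+.5,v])
for u in list(range(276,300,3))+list(range(350,380,3)):
    ys=np.where(mask[250:320,u])[0]+250; F.append([u,ys.max()+.5])
l,rr,f=[onplane(w,x,.025)[:,:2] for x in (L,R_,F)]
def line(p): m=p.mean(0); d=np.linalg.svd(p-m)[2][0]; return m,d
for n,p in (('L',l),('R',rr),('F',f)):
    m,d=line(p); print(n,m.round(4),np.degrees(np.arctan2(d[1],d[0])).round(2))
ml,dl=line(l);mr,dr=line(rr);mf,df=line(f)
dl*=np.sign(dl[0]);dr*=np.sign(dr[0]);df*=np.sign(df[1]); 
ax=dl+dr+np.array([df[1],-df[0]]); ax/=np.linalg.norm(ax); yaw=np.arctan2(ax[1],ax[0])
n=np.array([-ax[1],ax[0]]); yc=((ml+mr)/2)@n; xc=mf@ax+.135; o=np.r_[ax*xc+n*yc,0]
print('width',(ml-mr)@n,'origin',o,'yaw',np.degrees(yaw)); np.save('fix.npy',np.r_[o,yaw])
M=fixmap(o,yaw)
# depth-derived
D=w['range_z']
print('block col328'); 
for v in range(204,250,3):
    print(v,(M(depthpts(w,[[328,v]]))[0]*1000).round(1),img[v,328])
print('tab',[(M(depthpts(w,[[u,v]]))[0]*1000).round(1).tolist() for u,v in [(315,107),(329,107),(345,107),(329,103),(329,112),(270,108),(388,108)]])
uv=[[x,y] for y in range(180,212) for x in range(300,350)]
P=M(depthpts(t,uv)); s=(abs(P[:,1])<.02)&(P[:,2]>.085); a=P[s]; print('lid top pts',s.sum()); print((a[np.argsort(a[:,0])][::12]*1000).round(0).tolist())
E
```

```text
L [ 0.5934 -0.0155] -160.35
R [ 0.6381 -0.1371] -160.28
F [ 0.583  -0.0911] -70.11
width 0.12951444905589246 origin [ 0.70906319 -0.04282485  0.        ] yaw 19.75243413966306
block col328
204 [-19.8  -0.9  39.1] [30 33 34]
207 [-23.   -1.   37.3] [29 34 35]
210 [-28.3  -1.   39.3] [30 34 36]
213 [-32.9  -1.   40.1] [32 36 37]
216 [-36.   -1.   38.4] [30 34 35]
219 [-39.7  -1.   37.6] [157 148 119]
222 [-50.9  -0.9  51.4] [255 255 241]
225 [-54.9  -0.9  51.6] [255 254 243]
228 [-59.2  -0.9  52.6] [255 255 232]
231 [-59.4  -1.   45.3] [164 156 123]
234 [-59.9  -1.1  38.2] [119 119 107]
237 [-59.6  -1.1  29.2] [172 179 179]
240 [-61.5  -1.2  24.8] [211 222 219]
243 [-65.9  -1.2  25.8] [211 222 219]
246 [-240.     1.6  414.6] [211 222 219]
249 [-73.3  -1.2  24.7] [212 221 218]
tab [[-42.4, 10.1, 218.4], [-41.6, -0.3, 217.5], [-42.3, -12.0, 218.3], [-39.4, -0.2, 219.3], [-44.4, -0.3, 215.5], [-23.6, 47.4, 198.5], [-25.0, -47.8, 200.4]]
lid top pts 248
[[-44.0, 3.0, 217.0], [-42.0, 15.0, 216.0], [-41.0, 7.0, 223.0], [-39.0, 11.0, 219.0], [-37.0, -16.0, 219.0], [-35.0, -0.0, 222.0], [-33.0, -4.0, 218.0], [-31.0, 1.0, 214.0], [-29.0, 5.0, 207.0], [-27.0, -20.0, 210.0], [-25.0, 1.0, 207.0], [-22.0, -8.0, 207.0], [-20.0, -4.0, 204.0], [-18.0, 3.0, 203.0], [-16.0, 0.0, 202.0], [-14.0, -17.0, 201.0], [-12.0, 12.0, 199.0], [-9.0, -16.0, 191.0], [-8.0, -3.0, 191.0], [-5.0, -4.0, 190.0], [-3.0, 11.0, 191.0]]
```

The module must travel about 14.5 mm: its near face is at x=-59.5 and home is -45. Next I'll descend to the standoff, steepening the tilt to 52° so the camera clears the tab.

Request:
send_rows --commands '[[[0.31,0.1,-0.75,0.023,-0.063,0],[0.31,0.1,-0.75,0.023,-0.063,0],[0.31,0.1,-0.75,0,0,0],[0.31,0.1,-0.75,0,0,0],[0.31,0.1,-0.75,0,0,0]]]'

```text
time_s: 3.65
tool_pos: [0.5597, -0.0922, 0.1733]
tool_rot: [-3.134, -0.852, 0.366]
ft_force: [-0.2, -0.4, 0.4]
width: -0.0
gripper_force: 0.0
```

Request:
send_rows --commands '[[[0.31,0.1,-0.75,0,0,0],[0.31,0.1,-0.75,0,0,0],[0.31,0.1,-0.75,0,0,0],[0.31,0.1,-0.6,0,0,0],[0.31,0.1,-0.4,0,0,0]]]'

```text
time_s: 4.15
tool_pos: [0.6062, -0.0765, 0.0747]
tool_rot: [-3.131, -0.851, 0.364]
ft_force: [-0.0, 0.0, -0.3]
width: -0.0001
gripper_force: 0.0
```

```bash
python3 - <<'E'
from h import *
f=np.load('fix.npy'); s=r.state(); print((fixmap(f[:3],f[3])(s['tool_pos'])*1000).round(1), s['tool_rot'],s['ft_force'],s['qpos'])
E
```

```text
[-108.2    3.1   74.7] [-3.13122594 -0.85126841  0.36443686] [-0.04031508  0.02096993 -0.25547749] [-0.41920468  0.47613081  2.23239559  1.9271728   0.61173764 -1.01147969]
```

Request:
send_rows --commands '[[[0.02,-0.05,-0.35,0,0,-0.0125],[0.02,-0.05,-0.35,0,0,0],[0,0,-0.33,0,0,0],[0.2,0.07,0,0,0,0],[0.2,0.07,0,0,0,0]]]'

```text
time_s: 4.65
tool_pos: [0.6193, -0.0757, 0.0453]
tool_rot: [-3.133, -0.853, 0.345]
ft_force: [0.4, -0.5, -0.5]
width: -0.0001
gripper_force: 0.0
```

Request:
send_rows --commands '[[[0.2,0.07,0,0,0,0],[0.2,0.07,0,0,0,0],[0,0,0,0,0,0]]]'

```text
time_s: 4.95
tool_pos: [0.6308, -0.0718, 0.0459]
tool_rot: [-3.134, -0.853, 0.345]
ft_force: [-0.6, -0.5, -0.1]
width: -0.0002
gripper_force: 0.0
```

```bash
cat > st.py <<'E'
from h import *
f=np.load('fix.npy'); s=r.state(); print((fixmap(f[:3],f[3])(s['tool_pos'])*1000).round(1), s['tool_rot'],s['ft_force'],s['time_s'])
E
python3 st.py
```

```text
[-83.5  -0.8  45.9] [-3.134338   -0.85339655  0.34530039] [-0.62764079 -0.46989452 -0.07236455] 4.95
```

Request:
send_rows --commands '[[[0.094,0.034,-0.07,0,0,0],[0.094,0.034,0,0,0,0],[0.094,0.034,0,0,0,0],[0.094,0.034,0,0,0,0],[0,0,0,0,0,0]]]'

```text
time_s: 5.45
tool_pos: [0.641, -0.0681, 0.0429]
tool_rot: [-3.133, -0.852, 0.343]
ft_force: [0.4, 0.4, -1.1]
width: -0.0001
gripper_force: 0.0
```

Request:
send_rows --commands '[[[0.063,0.023,0,0,0,0],[0.063,0.023,0,0,0,0],[0.063,0.023,0,0,0,0],[0,0,0,0,0,0]]]'

```text
time_s: 5.85
tool_pos: [0.6466, -0.066, 0.0428]
tool_rot: [-3.133, -0.852, 0.343]
ft_force: [-0.9, -0.5, -0.2]
width: 0.0004
gripper_force: 0.1
```

```bash
python3 st.py
```

```text
[-66.7  -0.7  42.8] [-3.13257247 -0.85157183  0.3430506 ] [-0.93954826 -0.53185804 -0.18798594] 5.85
```

Request:
send_rows --commands '[[[0.047,0.017,0,0,0,0],[0.047,0.017,0,0,0,0],[0.031,0.011,0,0,0,0],[0,0,0,0,0,0]]]'

```text
time_s: 6.25
tool_pos: [0.6503, -0.0647, 0.0429]
tool_rot: [-3.133, -0.852, 0.343]
ft_force: [-0.5, -0.9, -0.5]
width: -0.0003
gripper_force: 0.2
```

Request:
send_rows --commands '[[[0.031,0.011,0,0,0,0],[0,0,0,0,0,0]]]'

```text
time_s: 6.45
tool_pos: [0.6511, -0.0644, 0.0428]
tool_rot: [-3.133, -0.852, 0.343]
ft_force: [-1.8, 0.2, -0.8]
width: 0.0002
gripper_force: 0.3
```

```bash
python3 st.py; python3 - <<'E'
from h import *
w=wristpose(grab('wrist')); f=np.load('fix.npy'); M=fixmap(f[:3],f[3])
cv2.imwrite('pics/w2.png',w['color'][...,::-1])
E
```

```text
[-61.8  -0.7  42.8] [-3.13251647 -0.85154183  0.34292254] [-1.76521803  0.17600626 -0.78345221] 6.45
```

View pics/w2.png

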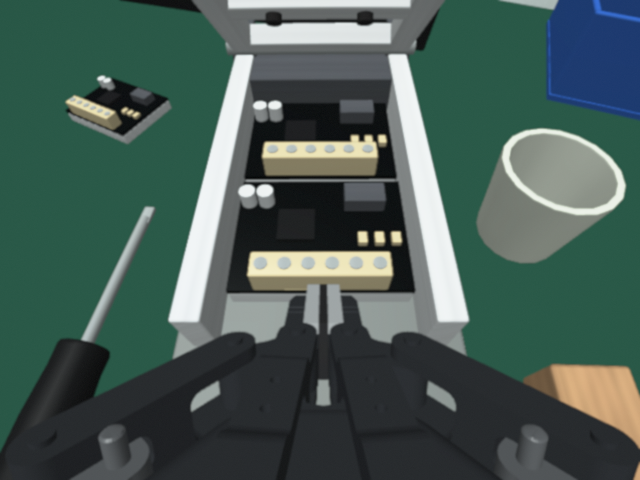

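The fingers are on the block at (320,285). The module has moved, leaving a thin gap at row ~180. I'll continue until the force rises.

Request:
send_rows --commands '[[[0.031,0.011,0,0,0,0],[0,0,0,0,0,0]]]'

```text
time_s: 6.7
tool_pos: [0.652, -0.0641, 0.0429]
tool_rot: [-3.133, -0.852, 0.343]
ft_force: [-1.0, -0.0, -0.2]
width: -0.0
gripper_force: 0.3
```

Request:
send_rows --commands '[[[0.019,0.007,0,0,0,0],[0,0,0,0,0,0]]]'

```text
time_s: 6.9
tool_pos: [0.6525, -0.0639, 0.0428]
tool_rot: [-3.132, -0.851, 0.343]
ft_force: [-1.0, -0.5, 0.7]
width: 0.0001
gripper_force: 0.4
```

Request:
send_rows --commands '[[[0.019,0.007,0,0,0,0],[0,0,0,0,0,0]]]'

```text
time_s: 7.1
tool_pos: [0.6531, -0.0636, 0.0429]
tool_rot: [-3.132, -0.852, 0.343]
ft_force: [-0.7, -0.1, 0.6]
width: 0.0
gripper_force: 0.5
```

Request:
send_rows --commands '[[[0.019,0.007,0,0,0,0],[0,0,0,0,0,0]]]'

```text
time_s: 7.3
tool_pos: [0.6537, -0.0634, 0.0429]
tool_rot: [-3.133, -0.852, 0.343]
ft_force: [-2.0, -0.8, -0.4]
width: -0.0004
gripper_force: 0.4
```

Request:
send_rows --commands '[[[0.019,0.007,0,0,0,0],[0,0,0,0,0,0]]]'

```text
time_s: 7.5
tool_pos: [0.6543, -0.0632, 0.0428]
tool_rot: [-3.132, -0.852, 0.343]
ft_force: [-0.9, -0.7, -0.4]
width: 0.0002
gripper_force: 0.4
```

Request:
send_rows --commands '[[[0.016,0.006,0,0,0,0],[0,0,0,0,0,0]]]'

```text
time_s: 7.7
tool_pos: [0.6547, -0.063, 0.0428]
tool_rot: [-3.132, -0.851, 0.343]
ft_force: [-1.7, -1.1, 0.5]
width: -0.0
gripper_force: 0.8
```

Request:
send_rows --commands '[[[0.016,0.006,0,0,0,0],[0,0,0,0,0,0]]]'

```text
time_s: 7.9
tool_pos: [0.6548, -0.0629, 0.0428]
tool_rot: [-3.132, -0.851, 0.342]
ft_force: [-4.1, -1.4, 2.1]
width: -0.0003
gripper_force: 2.1
```

Request:
send_rows --commands '[[[0.016,0.006,0,0,0,0],[0,0,0,0,0,0]]]'

```text
time_s: 8.1
tool_pos: [0.6548, -0.0628, 0.0427]
tool_rot: [-3.132, -0.85, 0.342]
ft_force: [-7.6, -2.5, 3.5]
width: 0.0004
gripper_force: 3.8
```

```bash
python3 st.py; python3 - <<'E'
from h import *
w=grab('wrist')
cv2.imwrite('pics/w3.png',cv2.resize(w['color'][130:310,210:430],None,fx=3,fy=3,interpolation=cv2.INTER_CUBIC)[...,::-1])
E
```

```text
[-57.8  -0.5  42.7] [-3.13214928 -0.85048415  0.34204335] [-7.56240714 -2.54045728  3.48309908] 8.1
```

View pics/w3.png

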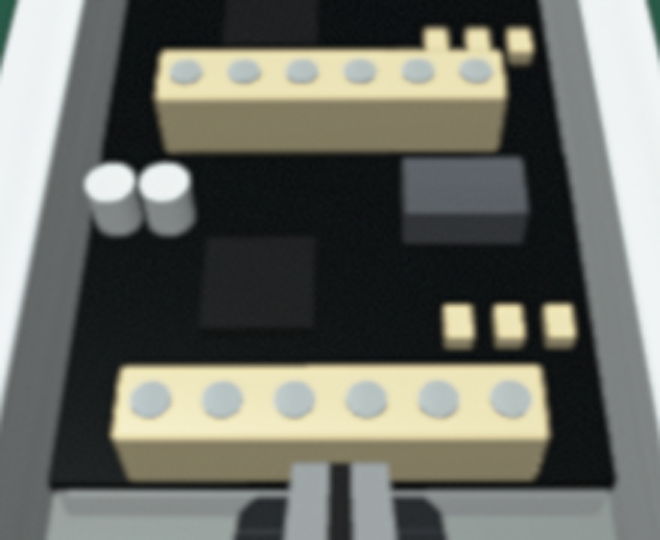

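No gap is visible now, and the force stepped up at contact. I'll push a little more to seat the module, then retract, rise and bring the tool upright.

Request:
send_rows --commands '[[[0.025,0.009,0,0,0,0],[0,0,0,0,0,0]]]'

```text
time_s: 8.35
tool_pos: [0.6549, -0.0628, 0.0427]
tool_rot: [-3.132, -0.85, 0.341]
ft_force: [-10.7, -3.0, 7.0]
width: 0.0001
gripper_force: 6.1
```

Request:
send_rows --commands '[[[-0.1,-0.036,0,0,0,0],[-0.4,-0.144,0.1,0,0,0],[-0.8,-0.288,0.2,0,0,0],[-0.8,-0.288,0.2,0,0,0],[-0.8,-0.288,0.5,0,0,0]]]'

```text
time_s: 8.85
tool_pos: [0.5678, -0.0937, 0.0722]
tool_rot: [-3.13, -0.85, 0.341]
ft_force: [0.7, 0.0, 0.8]
width: 0.0002
gripper_force: 0.0
```

Request:
send_rows --commands '[[[0,0,0.9,0,0,0],[0,0,0.9,0,0,0],[0,0,0.9,0,0,0],[0,0,0.9,0,0,0],[0,0,0.9,0,0,0]]]'

```text
time_s: 9.35
tool_pos: [0.5687, -0.0937, 0.2091]
tool_rot: [-3.132, -0.851, 0.343]
ft_force: [-0.3, 0.1, -0.4]
width: 0.0003
gripper_force: 0.0
```

Request:
send_rows --commands '[[[0,0,0.9,-0.026,0.073,0],[0,0,0.9,-0.026,0.073,0],[0,0,0.9,-0.026,0.073,0],[0,0,0.6,-0.026,0.073,0],[0,0,0,-0.026,0.073,0]]]'

```text
time_s: 9.85
tool_pos: [0.5708, -0.0834, 0.269]
tool_rot: [-3.097, -0.438, 0.352]
ft_force: [0.5, 1.0, 0.3]
width: -0.0001
gripper_force: 0.0
```

Request:
send_rows --commands '[[[0,0,0,-0.026,0.073,0],[0,0,0,-0.026,0.073,0],[0,0,0,0,0,0]]]'

```text
time_s: 10.15
tool_pos: [0.5734, -0.0817, 0.2668]
tool_rot: [-3.092, -0.197, 0.355]
ft_force: [0.2, 0.2, -0.0]
width: -0.0
gripper_force: 0.0
```

```bash
python3 st.py; python3 - <<'E'
from h import *
w=wristpose(grab('wrist')); f=np.load('fix.npy'); M=fixmap(f[:3],f[3])
cv2.imwrite('pics/w4.png',w['color'][...,::-1])
uv=np.array([[x,y] for y in range(0,480,3) for x in range(0,640,3) if w['range_z'][y,x]>0])
P=M(depthpts(w,uv))
s=(abs(P[:,1])<.04)&(P[:,2]>.075)&(P[:,0]<.11)&(P[:,0]>-.06); a=P[s]; print(s.sum())
if s.sum()>10:
    th=np.arctan2(a[:,2]-.058,.11-a[:,0])-np.arcsin(np.clip(.012/np.hypot(a[:,2]-.058,.11-a[:,0]),0,1)); print('lid angle',np.percentile(th,[10,50,90]))
E
```

```text
[-140.8    9.3  266.8] [-3.09219499 -0.19743875  0.35482167] [ 0.20747077  0.16458926 -0.03716167] 10.15
1363
lid angle [0.701725   0.77335159 0.77892792]
```

View pics/w4.png

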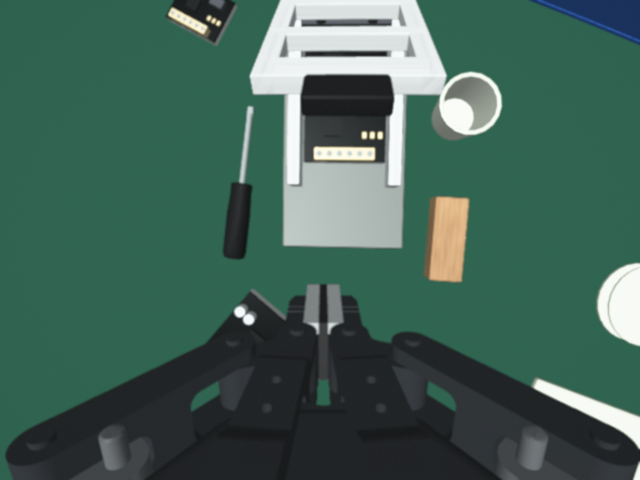

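The lid is at about 0.775 rad, and the black tab is at (347,95). The module's block is at (345,153). Next I'll work out the move that puts the tool above the tab.

```bash
cat > go.py <<'E'
import sys
from h import *
f=np.load('fix.npy'); yaw=f[3]; s=r.state(); ax=np.array([np.cos(yaw),np.sin(yaw)]); n=np.array([-ax[1],ax[0]])
R=Ro.from_euler('xyz',s['tool_rot']); rv=(Ro.from_euler('xyz',[np.pi,0,yaw])*R.inv()).as_rotvec(degrees=True)/90
cur=np.array(s['tool_pos'])
for a in sys.argv[1:]:
    x,y,z=[float(v)/1000 for v in a.split(',')]
    p=np.r_[f[:2]+ax*x+n*y,z]; print(a,((p-cur)/.03).round(3)); cur=p
print('rot',rv.round(3),s['ft_force'],s['time_s'])
E
python3 go.py -- 2>/dev/null; python3 go.py " -20,0,270" " -20,0,229" " -45.5,0,197.5" " -67.7,0,162" " -82.4,0,122.5" " -89,0,81"
```

```text
-20,0,270 [3.944 1.072 0.134]
 -20,0,229 [ 0.     0.    -1.367]
 -45.5,0,197.5 [-0.8   -0.287 -1.05 ]
 -67.7,0,162 [-0.696 -0.25  -1.183]
 -82.4,0,122.5 [-0.461 -0.166 -1.317]
 -89,0,81 [-0.207 -0.074 -1.383]
rot [-0.073  0.107 -0.009] [-0.4906761  -0.06460297 -0.24585741] 10.2
```

Request:
send_rows --commands '[[[0,0,0.3,-0.037,0.054,-0.005],[0,0,0.3,-0.036,0.053,-0.004],[0.8,0.214,0,0,0,0],[0.8,0.214,0,0,0,0],[0.8,0.214,0,0,0,0]]]'

```text
time_s: 10.7
tool_pos: [0.6426, -0.0633, 0.2838]
tool_rot: [-3.14, 0.0, 0.343]
ft_force: [0.5, 0.1, -0.1]
width: 0.0003
gripper_force: 0.0
```

Request:
send_rows --commands '[[[0.8,0.214,0,0,0,0],[0.74,0.214,0,0,0,0],[0,0,0,0,0,0]]]'

```text
time_s: 11.0
tool_pos: [0.6901, -0.0501, 0.2824]
tool_rot: [-3.14, 0.001, 0.344]
ft_force: [0.4, 0.1, -0.5]
width: -0.0002
gripper_force: 0.0
```

```bash
python3 st.py;  python3 go.py " -20,0,250" " -20,0,229"
```

```text
[-20.3  -0.5 282.4] [-3.13961852e+00  6.07754504e-04  3.43850734e-01] [ 0.40189933  0.07937939 -0.48857024] 11.0
 -20,0,250 [ 0.005  0.018 -1.082]
 -20,0,229 [ 0.   0.  -0.7]
rot [-0.001 -0.001  0.001] [ 0.40189933  0.07937939 -0.48857024] 11.0
```

Request:
send_rows --commands '[[[0,0.02,-0.9,0,0,0],[0,0,-0.5,0,0,0],[0,0,-0.38,0,0,0]]]'

```text
time_s: 11.3
tool_pos: [0.6873, -0.0504, 0.2294]
tool_rot: [-3.14, 0.003, 0.342]
ft_force: [-0.7, -0.2, 0.1]
width: -0.0003
gripper_force: 0.0
```

Request:
send_rows --commands '[[[-0.16,-0.057,-0.21,0,0,0],[-0.16,-0.057,-0.21,0,0,0],[0,0,0,0,0,0]]]'

```text
time_s: 11.6
tool_pos: [0.6789, -0.0536, 0.2185]
tool_rot: [3.141, 0.001, 0.342]
ft_force: [0.3, 0.2, -0.3]
width: -0.0
gripper_force: 0.0
```

```bash
python3 st.py
```

```text
[-3.200e+01  1.000e-01  2.185e+02] [3.14115279e+00 7.85549279e-04 3.42469639e-01] [ 0.30659526  0.18635086 -0.34098922] 11.6
```

```bash
python3 - <<'E'
from h import *
w=wristpose(grab('wrist')); d=grab('side'); f=np.load('fix.npy'); M=fixmap(f[:3],f[3])
a=cv2.resize(w['color'],(400,300)); b=cv2.resize(d['color'][150:270,230:390],(400,300),interpolation=cv2.INTER_CUBIC)
cv2.imwrite('pics/w5.png',np.hstack([a,b])[...,::-1])
E
```

```text
(no output)
```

View pics/w5.png

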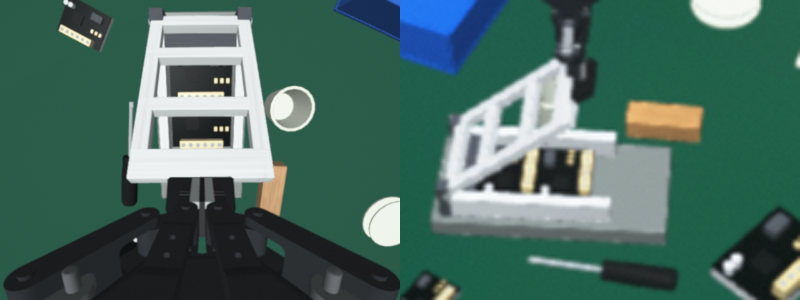

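The fingertips lie over the black tab at (190,185), and the lid appears slightly lower. I'll continue along the arc.

Request:
send_rows --commands '[[[-0.14,-0.05,-0.23,0,0,0],[-0.14,-0.05,-0.23,0,0,0],[-0.14,-0.05,-0.23,0,0,0]]]'

```text
time_s: 12.0
tool_pos: [0.6671, -0.0578, 0.1974]
tool_rot: [3.141, 0.0, 0.343]
ft_force: [-0.1, -0.6, 1.9]
width: -0.0001
gripper_force: 1.2
```

```bash
cat > lid.py <<'E'
from h import *
w=wristpose(grab('wrist')); f=np.load('fix.npy'); M=fixmap(f[:3],f[3])
uv=np.array([[x,y] for y in range(0,480,2) for x in range(0,640,2) if w['range_z'][y,x]>0 and w['color'][y,x].min()>190])
P=M(depthpts(w,uv))
a=P[(abs(P[:,1])<.05)&(P[:,2]>.06)&(P[:,0]<.08)&(P[:,0]>-.1)]
h=np.hypot(a[:,2]-.058,.11-a[:,0]); th=np.arctan2(a[:,2]-.058,.11-a[:,0])-np.arcsin(np.clip(.012/h,0,1)); print('lid angle',len(a),np.percentile(th,[25,50,75,90]))
E
python3 lid.py; python3 st.py
```

```text
lid angle 5649 [0.60867979 0.61159334 0.61463554 0.61802051]
[-45.8   0.3 195.9] [-3.14147108  0.00317161  0.34276814] [ 1.3675662  -0.89625138 -0.15253173] 12.05
```

Lid is now at 0.61 rad, following as planned.

Request:
send_rows --commands '[[[-0.174,-0.062,-0.28,0,0,0],[-0.174,-0.062,-0.29,0,0,0],[-0.174,-0.062,-0.3,0,0,0],[-0.174,-0.062,-0.31,0,0,0]]]'

```text
time_s: 12.45
tool_pos: [0.6463, -0.0652, 0.1613]
tool_rot: [3.141, -0.0, 0.343]
ft_force: [2.3, 0.4, 1.4]
width: 0.0003
gripper_force: 1.0
```

Request:
send_rows --commands '[[[-0.115,-0.042,-0.32,0,0,0],[-0.115,-0.042,-0.32,0,0,0],[-0.115,-0.042,-0.33,0,0,0],[-0.115,-0.042,-0.33,0,0,0]]]'

```text
time_s: 12.85
tool_pos: [0.6326, -0.07, 0.1223]
tool_rot: [3.141, -0.0, 0.343]
ft_force: [1.3, 0.1, 0.8]
width: -0.0002
gripper_force: 0.9
```

```bash
python3 lid.py; python3 st.py; python3 go.py " -89,0,90" " -89,0,81"
```

```text
lid angle 6653 [0.20242435 0.20528815 0.20823869 0.21147869]
[-82.5   0.8 120.5] [-3.14024786  0.00345753  0.34258924] [ 0.95450609 -0.51782303  0.74329717] 12.9
 -89,0,90 [-0.194 -0.097 -1.017]
 -89,0,81 [ 0.   0.  -0.3]
rot [-0.    -0.002  0.001] [ 0.95450609 -0.51782303  0.74329717] 12.9
```

Request:
send_rows --commands '[[[-0.06,-0.025,-0.28,0,0,0],[-0.05,-0.025,-0.28,0,0,0],[-0.04,-0.025,-0.27,0,0,0],[-0.02,-0.01,-0.2,0,0,0]]]'

```text
time_s: 13.3
tool_pos: [0.6273, -0.0723, 0.0914]
tool_rot: [-3.141, 0.001, 0.343]
ft_force: [-0.3, 1.4, 2.0]
width: -0.0003
gripper_force: 0.9
```

Request:
send_rows --commands '[[[0,0,-0.1,0,0,0],[0,0,-0.1,0,0,0],[0,0,0,0,0,0]]]'

```text
time_s: 13.6
tool_pos: [0.6276, -0.0727, 0.0859]
tool_rot: [3.141, 0.001, 0.343]
ft_force: [0.1, 0.6, 0.6]
width: 0.0001
gripper_force: 0.0
```

```bash
python3 lid.py; python3 st.py
```

```text
lid angle 7256 [0.02158456 0.02450274 0.02762636 0.03061998]
[-86.6  -0.7  86.2] [3.14081029e+00 3.46011822e-04 3.42902103e-01] [ 0.27737591 -0.27125288 -0.48360671] 13.65
```

Request:
send_rows --commands '[[[0,0,-0.07,0,0,0],[0,0,-0.06,0,0,0],[0,0,0,0,0,0]]]'

```text
time_s: 13.95
tool_pos: [0.6278, -0.0727, 0.0824]
tool_rot: [3.141, 0.0, 0.343]
ft_force: [0.2, -0.6, -0.1]
width: 0.0
gripper_force: 0.1
```

Request:
send_rows --commands '[[[0,0,-0.03,0,0,0],[0,0,0,0,0,0]]]'

```text
time_s: 14.15
tool_pos: [0.6277, -0.0727, 0.0816]
tool_rot: [3.141, 0.0, 0.343]
ft_force: [0.4, -0.8, 0.5]
width: 0.0
gripper_force: 0.5
```

Request:
send_rows --commands '[[[0,0,-0.03,0,0,0],[0,0,0,0,0,0]]]'

```text
time_s: 14.35
tool_pos: [0.6277, -0.0727, 0.0811]
tool_rot: [3.141, 0.0, 0.343]
ft_force: [-0.6, -1.1, 3.2]
width: 0.0001
gripper_force: 1.8
```

Request:
send_rows --commands '[[[0,0,-0.03,0,0,0],[0,0,0,0,0,0]]]'

```text
time_s: 14.55
tool_pos: [0.6277, -0.0727, 0.081]
tool_rot: [3.141, -0.0, 0.343]
ft_force: [-3.0, 0.5, 8.9]
width: 0.0002
gripper_force: 4.1
```

Request:
send_rows --commands '[[[0,0,-0.03,0,0,0],[0,0,0,0,0,0]]]'

```text
time_s: 14.75
tool_pos: [0.6277, -0.0727, 0.0809]
tool_rot: [3.14, -0.0, 0.343]
ft_force: [-3.7, -0.7, 12.3]
width: -0.0
gripper_force: 6.3
```

```bash
python3 lid.py; python3 st.py
```

```text
lid angle 7401 [-0.00103593  0.00180821  0.00489442  0.00816754]
[-86.7  -0.6  80.9] [ 3.14041095e+00 -5.01763461e-04  3.42888517e-01] [-3.49598552 -0.31281693 12.09365663] 14.8
```

The lid is hard shut: z stopped at 80.9 and the force is rising. I'll lift straight off and check.

Request:
send_rows --commands '[[[0,0,0.2,0,0,0],[0,0,0.6,0,0,0],[0,0,0.9,0,0,0],[0,0,0.9,0,0,0],[-0.5,-0.18,0.9,0,0,0]]]'

```text
time_s: 15.3
tool_pos: [0.6136, -0.0774, 0.1842]
tool_rot: [3.142, -0.0, 0.344]
ft_force: [0.5, -0.4, -0.1]
width: 0.0
gripper_force: 0.0
```

Request:
send_rows --commands '[[[-0.5,-0.18,0.9,0,0,0],[-0.5,-0.18,0.9,0,0,0],[0,0,0,0,0,0]]]'

```text
time_s: 15.6
tool_pos: [0.583, -0.0894, 0.2419]
tool_rot: [3.138, -0.005, 0.342]
ft_force: [1.2, 0.1, -0.2]
width: -0.0002
gripper_force: 0.0
```

```bash
python3 lid.py; python3 st.py; python3 - <<'E'
from h import *
w=load('wrist'); cv2.imwrite('pics/w6.png',w['color'][...,::-1])
E
```

```text
lid angle 2040 [-0.00156752  0.00163149  0.00543555  0.00905439]
[-134.3   -0.8  239.6] [ 3.13957325e+00 -3.01820778e-03  3.42230420e-01] [-0.11799938 -0.34496216  0.66900263] 15.65
```

View pics/w6.png

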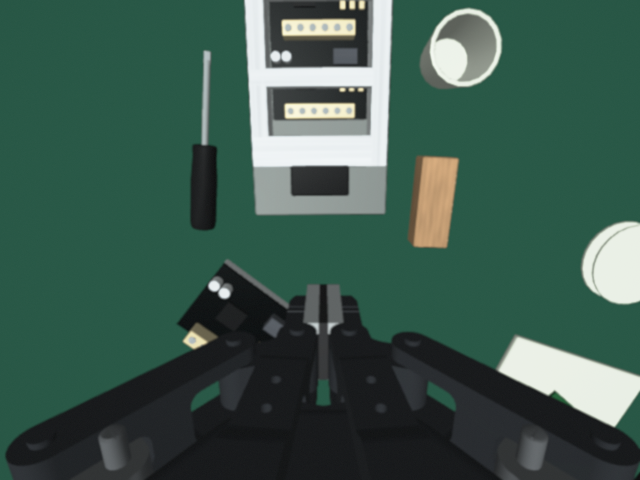

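The lid is flat, with the tab at (320,180). The loose block at (320,110) is home, and the bystanders are undisturbed.

```bash
python3 -c "
from rig import r
print(r.hand_in())"
```

```text
the job is handed in; nothing more can be done
None
```

I slid the front module back until it met its neighbour with no visible gap, then closed the lid fully (measured at about 0 rad); the other items looked undisturbed and the job was handed in at about 16 s.

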